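# Size a guide pin in the ring gauge

## Task

Size the guide pin that stands in the round tray: try its thick end in the rings of the gauge, going down the row from the largest, and put it right through each ring that takes it, until a ring stops it. Press lightly to be sure that ring really stops it, without driving the sprung gauge to the bottom of its travel, then leave it standing upright, fully home and let go, in the smallest ring that takes it. Leave the pin in the square tray and the things lying about where they are.

Things in the scene. Friction and masses are not known exactly. Their poses are not given: they have to be found in the camera images.
- gauge_base: fixed steel base of the ring gauge, 56 x 164 x 6 mm, origin at the centre of its underside on the bench, z up; carries the floating plate on springs
- gauge: floating aluminium plate of the ring gauge, 56 x 164 x 8 mm, origin at its underside's centre, 14 mm above the bench; three steel rings in a row along its y axis, 50 mm apart, shrink from +y to -y. Pressed down, it gives way from 3 N on, 1.5 N per mm, by 6 mm (12 N), then is rigid. A pin has about 1 mm play in the last ring that takes it and is about 2 mm too thick for the next
- ring_large_mouth (a point): outside 37 mm across, 24 mm high, on the floating plate, so its mouth lies 46 mm above the bench; a plain round hole goes down to the plate, 24 mm across. This point is the centre of its mouth (top face); z is up along the hole. It is the first and largest ring of the row, at the plate's +y end
- ring_middle_mouth (a point): outside 37 mm across, 24 mm high, on the floating plate, so its mouth lies 46 mm above the bench; a plain round hole goes down to the plate, 21 mm across. This point is the centre of its mouth (top face); z is up along the hole. It is the second ring of the row
- ring_small_mouth (a point): outside 37 mm across, 24 mm high, on the floating plate, so its mouth lies 46 mm above the bench; a plain round hole goes down to the plate, 18 mm across. This point is the centre of its mouth (top face); z is up along the hole. It is the third and smallest ring of the row, at the plate's -y end
- pin_p_grip (a point): upright steel guide pin P, 84 mm long, about 120 g: below, a thick round end 37 mm long with a flat foot (edge broken 0.4 mm), above it a shank 14 mm across. The pins differ only in the thick end (19 to 23.5 mm across, not given: find it with the rings). Which tray it stands in changes. This point: on its axis at the shank's middle, 62 mm above the foot, where to grip; z up along the pin
- pin_q_grip (a point): upright steel guide pin Q, 84 mm long, about 120 g: below, a thick round end 37 mm long with a flat foot (edge broken 0.4 mm), above it a shank 14 mm across. The pins differ only in the thick end (19 to 23.5 mm across, not given: find it with the rings). Which tray it stands in changes. This point: on its axis at the shank's middle, 62 mm above the foot, where to grip; z up along the pin
- round_tray: round grey plastic tray, 75 mm across, floor 4 mm thick, rim 10 mm high, fixed; origin at the centre of its underside. The pin that stands in it is the one to be gauged
- square_tray: square grey plastic tray, 76 mm wide, floor 4 mm thick, rim 10 mm high, fixed; origin at the centre of its underside. The pin in it is the reserve pin, to be left alone
- pin_p: pin P, origin at the centre of its foot
- pin_q: pin Q, origin at the centre of its foot
- tape: bystander: amber tape roll lying flat, 72 x 78 x 14 mm; origin under its centre
- loupe: bystander: black loupe, 37 mm across, 41 mm high; origin under its centre
- heat_sink: bystander: finned heat sink, 36 x 44 x 19 mm; origin under its centre
Things that resemble listed ones, but are neither listed nor needed, are in the scene too. Leave any pink or yellow look-alike of the pin_q alone. Leave any pink look-alike of the pin_p alone.

How it is judged:
By the outcome, as a careful person would: the job done as asked, in the order asked, and still so for the second after the job is handed in, with the robot touching nothing.
It also fails if it takes over 72 s, if anything falls off the work surface, if the arm or the gripper's body presses on something with over 40 N, if the wrist force passes 120 N, or if a joint passes its speed limit or range.

## Robot

A 7-joint arm with a two-finger parallel gripper is mounted at the origin on a cart in front of the work surface, level with it; the furniture and walls round the work are solid. World frame = base frame: x ahead of the robot, y to its left, z up, the work surface at z = 0. Lengths are in m, angles in rad, forces in N, time in s.
With the tool pointing down it reaches from about 0.4 to 0.85 m from the base axis. Payload 4.5 kg.
Tool frame: the origin (TCP) lies at the very end of the fingers, on their centre line; the grasp point (between the pads) lies 19 mm behind it; z points along the fingers, y is the line along which they close (so a half turn about z gives the same grasp; the last joint's range is limited). The gripper opens to 88 mm and grips with 3 to 60 N. Pads are 18 mm wide; open, the fingers measure 123 mm over their backs; the gripper's body (75 mm by 187 mm) begins 45 mm behind the grasp point.
Start: joints at [1.379, 0.689, -0.195, 1.565, 0.157, 0.902, -0.215], TCP at [0.14, -0.609, 0.239] pointing down, gripper open.
Joint ranges: [-3.01, 3.01], [-0.46, 2.08], [-1.47, 1.51], [0.13, 2.56], [-1, 4.14], [0.04, 2.09], [-2.66, 2.66]. Speed limits (rad/s): [2.57, 2.57, 3.14, 3.14, 3.14, 3.14, 3.14].

## Interface

Orientations are given as a unit quaternion [x, y, z, w].
In Python, from plant import r, eyes, nets gives the robot as it stands.
- The arm moves only by the shell command python3 -m pendant 'ROWS' [FORCE]. ROWS is JSON, a list of rows, each an object of numbers: "claw": the opening, from 0 (shut) to 1 (fully open); "dx", "dy", "dz": the shift along the world's x, y, z in mm; "twist": the turn about the world's z in rad. In form: [{"claw": .., "dx": .., "dy": .., "dz": .., "twist": ..}, ...]. A call has 1 to 8 rows; each row is the pose to reach, as a shift and turn from the pose commanded when the call began; what a row does not reach only later rows make up. A row lasts 1/10 s, in which the tool goes at most 50 mm and 8.59 degrees, less where a joint would pass 70% of its speed; a pose out of reach is approached as far as the arm can. A call with a gripper value outside its range is refused whole. The fingers move at their own pace and stop on an object; FORCE is the grip in N (left out, the last holds). Time passes only in rows, so rows that repeat a pose let the fingers close. It gives the time, the measured TCP pose, the force, the opening and the grip force at its end, in the units of the state.
- r.get_state(): the state, without advancing time (a new reading comes with each control period).
- eyes.snapshot(name): name is "side" or "top" or "wrist"; returns (picture, depth): 400x640x3 uint8, blue, green, red; 400x640 float32, m along the optical axis (not along the pixel's ray), 0 where there is no reading.
- eyes.camera_info(name): a dict with "K" (3x3 intrinsics, pixels), "D" ([k1, k2, p1, p2, k3] as OpenCV has them; the pictures are not rectified), "world_to_cam" (4x4, takes a point from world to camera coordinates); the wrist camera has in their place "T_tool_cam" (4x4, takes a point from camera to tool coordinates, whose origin is the TCP and whose axes are the flange's). Camera axes: x right, y down, z forward; pixel columns grow to the right and rows downward; lengths in m; the calibration is good to about 2 mm. A picture is of the moment at which its call begins: read the wrist's pose just before it. camera_info takes no time and is no camera call.
- r.finish_job(): hands the job in; it is judged then, once.
Trained networks look in the newest picture that a camera, given by its name, has taken for a name from the list of things; names that differ only in an ending like _2 or _b are one class to them, and where a whole thing is asked for, a point or a joint stands for the part that bears it (a point fixed in the world has none). Each returns a list of dicts, best first, with "confidence" (0 to 1); they miss things now and then, are a little off and sometimes report something else, mostly with a low value. They report only what shows in the picture. A call takes as long as a camera call. They do not tell look-alikes from the thing itself.
- nets.spot_in(camera, query): "box" ([left, top, width, height] as shares, 0 to 1, of the picture: columns of its width, rows of its height, round what is visible of it).
- nets.place_of(camera, query): "position" ([column, row] as shares, 0 to 1, of the picture: columns of its width, rows of its height: a listed point, or the origin of a listed thing).
The state is a dict: "clock": time; "q": joint angles; "qd": joint speeds; "joint_torque": joint torques, N m; "tool_pos": TCP position; "eef_rot": TCP orientation; "contact_force": force on the tool from outside, world axes, zero at the start; "moment": the same for the moment, N m; "opening": opening from 0.0 (shut) to 1.0 (fully open); "finger_force": force on a finger pad.
Only numpy, scipy, OpenCV 4.12 (cv2) and the standard library are available. Lean on these libraries where they do the work, as an engineer would, in place of code of your own. Each camera call takes 0.05 s, during which the arm holds its last target. There are 200 camera calls.

## Working session

There is one attempt and no reset: what is moved stays moved. The work goes in short steps, Python scripts to look and compute and a shell command to move; the robot and the scene stay as the last step left them, time stands still between calls to the robot, and variables do not carry over. Pictures are saved under pics/ and viewed, at most 10 in all, crops included, and the job is handed in when it is done.

```bash
mkdir -p pics; ls; cat > h.py <<'E'
import numpy as np, cv2
from plant import r, eyes, nets
def ray(cam,uv):
    i=eyes.camera_info(cam);K=np.array(i["K"]);D=np.array(i["D"])
    p=cv2.undistortPoints(np.array([[uv]],float),K,D)[0,0]
    return np.array([p[0],p[1],1.])
def T(cam,st=None):
    i=eyes.camera_info(cam)
    if cam!="wrist": return np.linalg.inv(np.array(i["world_to_cam"]))
    from scipy.spatial.transform import Rotation as R
    W=np.eye(4);W[:3,:3]=R.from_quat(st["eef_rot"]).as_matrix();W[:3,3]=st["tool_pos"]
    return W@np.array(i["T_tool_cam"])
def atz(cam,uv,z,st=None):
    M=T(cam,st);d=M[:3,:3]@ray(cam,uv);o=M[:3,3]
    return o+d*(z-o[2])/d[2]
def atdepth(cam,uv,dep,st=None):
    M=T(cam,st);return M[:3,:3]@(ray(cam,uv)*dep)+M[:3,3]
E
python3 - <<'E'
from h import *
Z={"gauge":.014,"ring_large_mouth":.046,"ring_middle_mouth":.046,"ring_small_mouth":.046,"pin_p_grip":.066,"pin_q_grip":.066,"round_tray":0,"square_tray":0,"tape":0,"loupe":0,"heat_sink":0}
for c in("top","side"):
    im,d=eyes.snapshot(c);cv2.imwrite(f"pics/{c}0.png",im)
    M=T(c);print(c,M[:3,3].round(3))
    for q,z in Z.items():
        for o in nets.place_of(c,q)[:3]:
            uv=np.array(o["position"])*[640,400]
            print(q,round(o["confidence"],2),uv.round(1),atz(c,uv,z).round(4)[:2])
print(r.get_state())
E
```

```text
pics
top [ 0.381 -0.057  1.33 ]
gauge 0.77 [328.8 178.5] [ 0.5959 -0.0805]
ring_large_mouth 0.92 [312.6 173.8] [ 0.6032 -0.0356]
ring_middle_mouth 0.64 [325.3 177.4] [ 0.5936 -0.0704]
ring_small_mouth 0.62 [348.1 182.2] [ 0.5808 -0.1325]
pin_p_grip 0.69 [313.4 175.9] [ 0.594  -0.0382]
pin_p_grip 0.65 [420.5 208.1] [ 0.5093 -0.3243]
pin_p_grip 0.55 [417.2 241.3] [ 0.421 -0.314]
pin_q_grip 0.48 [235.2 227. ] [0.4555 0.1677]
round_tray 0.92 [239.  226.6] [0.4606 0.1689]
square_tray 0.63 [414.  210.8] [ 0.5082 -0.32  ]
tape 0.72 [341.9 253.1] [ 0.3892 -0.118 ]
loupe 0.55 [411.4 209.6] [ 0.5116 -0.3127]
heat_sink 0.61 [285.5 257.7] [0.3756 0.0379]
side [0.331 0.559 0.654]
gauge 0.86 [299.  198.6] [ 0.5849 -0.0973]
ring_large_mouth 0.8 [284.6 206.6] [ 0.5942 -0.0272]
ring_middle_mouth 0.61 [290.  193.9] [ 0.5987 -0.0729]
ring_small_mouth 0.55 [305.8 181.5] [ 0.5786 -0.1302]
pin_p_grip 0.67 [382.9 144. ] [ 0.4245 -0.3322]
pin_p_grip 0.58 [351.1 139.8] [ 0.5127 -0.3219]
pin_q_grip 0.79 [347.6 320.9] [0.377  0.2203]
pin_q_grip 0.73 [335.4 255.3] [0.4375 0.0889]
pin_q_grip 0.63 [284.7 206.2] [
[... 343 characters left out ...]
, 'q': array([ 1.37880347,  0.68911936, -0.19460963,  1.56531672,  0.15732414,
        0.90252018, -0.21507334]), 'qd': array([-0.00094056, -0.00024194,  0.00035112,  0.00079384,  0.00065055,
        0.00056368,  0.00028524]), 'joint_torque': array([ 1.50656557e-03, -5.27497494e+01, -1.26704369e+00, -1.53745419e+01,
       -5.20962698e-02, -5.84335103e-04,  4.02650005e-05]), 'tool_pos': array([ 0.13994833, -0.60913672,  0.2387264 ]), 'eef_rot': array([ 9.93629825e-01,  1.12693260e-01, -1.80236129e-06,  1.24587775e-05]), 'contact_force': array([ 0.36902444, -0.11626158, -0.36272385]), 'moment': array([-0.0197598 ,  0.03374014,  0.00243199]), 'finger_force': 0.0, 'opening': 0.9970327953408973}
```

```bash
python3 - <<'E'
import cv2
a=cv2.imread("pics/top0.png")[130:290,200:460];b=cv2.imread("pics/side0.png")[110:350,200:440]
cv2.imwrite("pics/a.png",cv2.resize(a,None,fx=3,fy=3,interpolation=2))
cv2.imwrite("pics/b.png",cv2.resize(b,None,fx=2.5,fy=2.5,interpolation=2))
E
```

```text
(no output)
```

View pics/a.png

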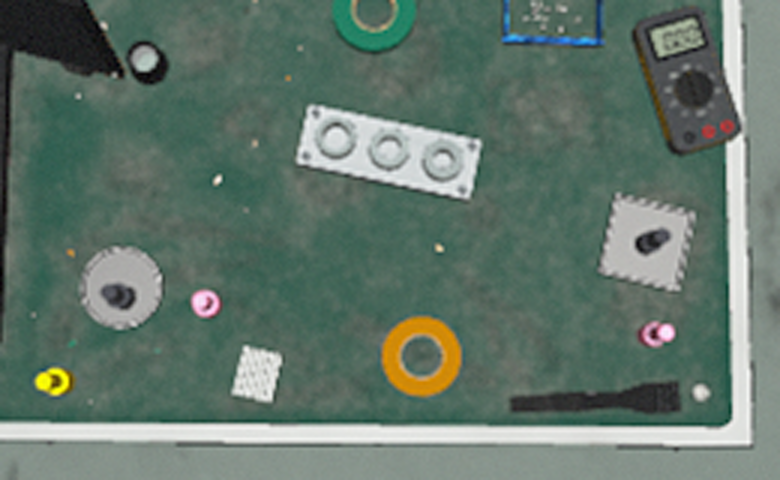

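View pics/b.png

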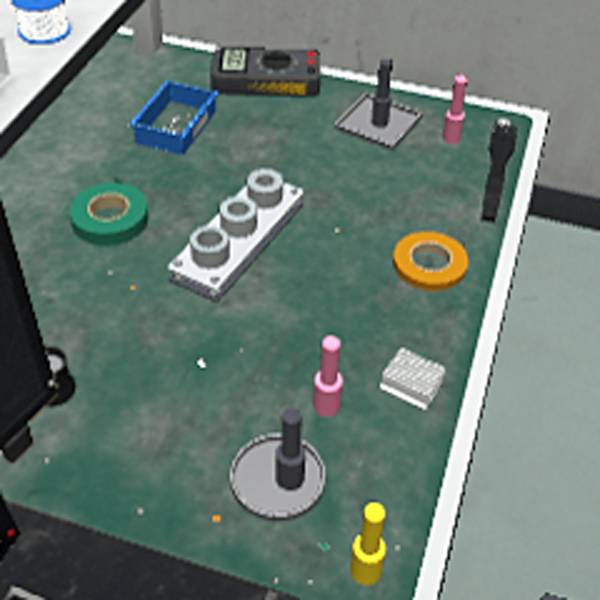

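View pics/top0.png

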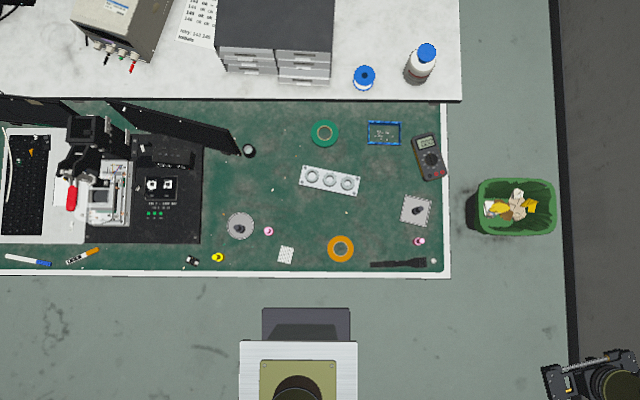

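View pics/side0.png

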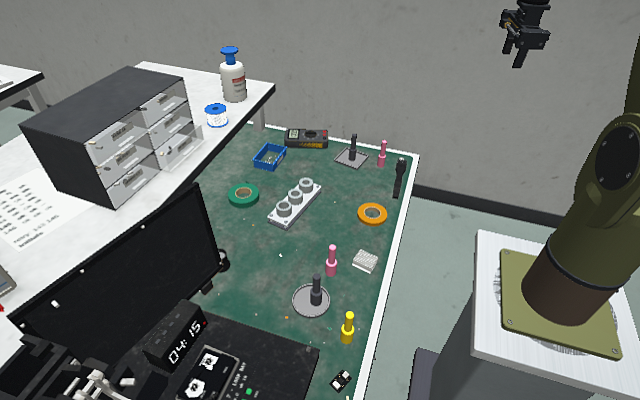

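```bash
python3 - <<'E'
from h import *
print(eyes.camera_info("wrist")); 
im,d=eyes.snapshot("top")
# heights map of the black structure & pin
for uv in [(205,160),(215,140),(202,200),(238,227),(240,229),(237,225),(245,152)]:
    print(uv,atdepth("top",uv,d[uv[1],uv[0]]).round(3))
print(atz("side",(316.4,275.6),.088),atz("side",(316,303),.004))
s,ds=eyes.snapshot("side")
for y,x in[(275,316),(285,316),(298,316)]: print(atdepth("side",(x,y),ds[y,x]).round(3))
E
```

```text
{'K': array([[313.17123564,   0.        , 315.79095241],
       [  0.        , 313.17123564, 202.20087217],
       [  0.        ,   0.        ,   1.        ]]), 'D': array([-0.03383992,  0.        ,  0.        ,  0.        ,  0.        ]), 'T_tool_cam': array([[-5.02986127e-04, -9.58222951e-01, -2.86021892e-01,
         7.50049353e-02],
       [ 9.99999673e-01, -6.63187515e-04,  4.63235645e-04,
        -1.39892620e-03],
       [-6.33569175e-04, -2.86021565e-01,  9.58222971e-01,
        -1.45749257e-01],
       [ 0.00000000e+00,  0.00000000e+00,  0.00000000e+00,
         1.00000000e+00]])}
(205, 160) [ 0.649  0.271 -0.   ]
(215, 140) [0.674 0.214 0.136]
(202, 200) [0.533 0.271 0.015]
(238, 227) [0.454 0.157 0.085]
(240, 229) [0.451 0.155 0.062]
(237, 225) [0.46  0.16  0.086]
(245, 152) [0.666 0.153 0.032]
[0.4528982  0.16354774 0.088     ] [0.45081212 0.16736037 0.004     ]
[0.454 0.162 0.087]
[0.451 0.17  0.068]
[0.449 0.174 0.031]
```

```bash
python3 -m pendant '[{"claw":0.5,"dx":310,"dy":360,"dz":-20},{"claw":0.5,"dx":310,"dy":360,"dz":-20},{"claw":0.5,"dx":310,"dy":360,"dz":-20},{"claw":0.5,"dx":310,"dy":360,"dz":-20},{"claw":0.5,"dx":310,"dy":360,"dz":-20},{"claw":0.5,"dx":310,"dy":360,"dz":-20},{"claw":0.5,"dx":310,"dy":360,"dz":-20},{"claw":0.5,"dx":310,"dy":360,"dz":-20}]' 30
python3 -m pendant '[{"claw":0.5,"dx":90,"dy":190,"dz":0},{"claw":0.5,"dx":90,"dy":190,"dz":0},{"claw":0.5,"dx":90,"dy":190,"dz":0},{"claw":0.5,"dx":90,"dy":190,"dz":0},{"claw":0.5,"dx":90,"dy":190,"dz":0},{"claw":0.5,"dx":90,"dy":190,"dz":0},{"claw":0.5,"dx":90,"dy":190,"dz":0},{"claw":0.5,"dx":90,"dy":190,"dz":0}]'
```

```text
validation failed for argument at $[0]...
validation failed for argument at $[0]...
```

```bash
python3 -m pendant '[{"claw":0.5,"dx":310,"dy":360,"dz":-20,"twist":0},{"claw":0.5,"dx":310,"dy":360,"dz":-20,"twist":0},{"claw":0.5,"dx":310,"dy":360,"dz":-20,"twist":0},{"claw":0.5,"dx":310,"dy":360,"dz":-20,"twist":0},{"claw":0.5,"dx":310,"dy":360,"dz":-20,"twist":0},{"claw":0.5,"dx":310,"dy":360,"dz":-20,"twist":0},{"claw":0.5,"dx":310,"dy":360,"dz":-20,"twist":0},{"claw":0.5,"dx":310,"dy":360,"dz":-20,"twist":0}]' 30
```

```text
clock: 2.1
tool_pos: [0.402, -0.3048, 0.2221]
eef_rot: [0.994, 0.113, 0.0, 0.0]
contact_force: [0.7, -1.2, 0.1]
opening: 0.5
finger_force: 0.0
```

```bash
python3 -m pendant '[{"claw":0.5,"dx":150,"dy":225,"dz":-20,"twist":0},{"claw":0.5,"dx":150,"dy":225,"dz":-20,"twist":0},{"claw":0.5,"dx":150,"dy":225,"dz":-20,"twist":0},{"claw":0.5,"dx":150,"dy":225,"dz":-20,"twist":0},{"claw":0.5,"dx":150,"dy":225,"dz":-20,"twist":0},{"claw":0.5,"dx":150,"dy":225,"dz":-20,"twist":0},{"claw":0.5,"dx":150,"dy":225,"dz":-20,"twist":0},{"claw":0.5,"dx":150,"dy":225,"dz":-20,"twist":0}]' 30
cat >> h.py <<'E'
def look(q,z,save=None):
    st=r.get_state();im,d=eyes.snapshot("wrist")
    if save: cv2.imwrite(save,im)
    print(st["clock"],st["tool_pos"].round(4))
    for n in q:
        for o in nets.place_of("wrist",n)[:3]:
            uv=np.array(o["position"])*[640,400]
            print(n,round(o["confidence"],2),uv.round(1),atz("wrist",uv,z,st).round(4)[:2])
    return st,im,d
E
python3 - <<'E'
from h import *
st,im,d=look(["ring_large_mouth","ring_middle_mouth","ring_small_mouth"],.046,"pics/w1.png")
np.save("w1d.npy",d)
g=cv2.cvtColor(im,6)
E
```

```text
clock: 2.9
tool_pos: [0.5502, -0.0821, 0.2018]
eef_rot: [0.994, 0.113, -0.0, 0.0]
contact_force: [-0.9, -0.5, -0.4]
opening: 0.502
finger_force: 0.0
2.9 [ 0.5502 -0.0821  0.2018]
ring_large_mouth 0.65 [276.7 124. ] [ 0.6015 -0.0315]
ring_middle_mouth 0.92 [323.9 144.8] [ 0.5926 -0.0791]
ring_small_mouth 0.91 [374.2 169.1] [ 0.5807 -0.1324]
```

View pics/w1.png

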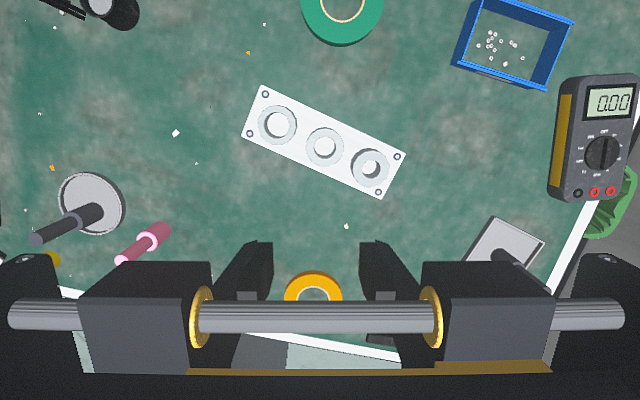

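```bash
cat >> h.py <<'E'
from scipy.optimize import minimize
def proj(P,st):
    i=eyes.camera_info("wrist");M=np.linalg.inv(T("wrist",st))
    c=P@M[:3,:3].T+M[:3,3]
    return cv2.projectPoints(c,np.zeros(3),np.zeros(3),np.array(i["K"]),np.array(i["D"]))[0][:,0]
def fitgauge(im,st,x0=(.5915,-.0815,-.21),mask=None):
    g=cv2.GaussianBlur(cv2.cvtColor(im,6).astype(np.float32),(0,0),1.0)
    G=np.hypot(cv2.Sobel(g,5,1,0),cv2.Sobel(g,5,0,1)); G=np.minimum(G,np.percentile(G,97))
    a=np.linspace(0,2*np.pi,120,endpoint=False);c=np.c_[np.cos(a),np.sin(a)]
    def pts(p):
        u=np.array([-np.sin(p[2]),np.cos(p[2])]);v=np.array([np.cos(p[2]),np.sin(p[2])]);o=[]
        for k,rb in((1,.012),(0,.0105),(-1,.009)):
            m=np.array(p[:2])+.05*k*u
            for R in(rb,.0185): o.append(np.c_[m+R*c,np.full(120,.046)])
        s=np.linspace(-1,1,160)
        for X,Y in((s*.028,.082+0*s),(s*.028,-.082+0*s),(.028+0*s,s*.082),(-.028+0*s,s*.082)):
            o.append(np.c_[np.array(p[:2])+X[:,None]*v+Y[:,None]*u,np.full(160,.022)])
        return np.vstack(o)
    def f(p):
        q=proj(pts(p),st).astype(np.float32)
        return -cv2.remap(G,q[:,0],q[:,1],1).mean()
    best=None
    for dx in np.arange(-.004,.0041,.002):
        for dy in np.arange(-.004,.0041,.002):
            m=minimize(f,np.array(x0)+[dx,dy,0],method="Nelder-Mead",options=dict(initial_simplex=np.array(x0)+[dx,dy,0]+np.array([[0,0,0],[.002,0,0],[0,.002,0],[0,0,.03]]),xatol=1e-5,fatol=1e-4))
            if best is None or m.fun<best.fun: best=m
    p=best.x;u=np.array([-np.sin(p[2]),np.cos(p[2])])
    print("gauge",p.round(4),best.fun.round(1),"L",(p[:2]+.05*u).round(4),"M",p[:2].round(4),"S",(p[:2]-.05*u).round(4))
    return p,pts(p)
E
python3 - <<'E'
from h import *
st=r.get_state();im=cv2.imread("pics/w1.png")
p,P=fitgauge(im,st)
E
python3 -m pendant '[{"claw":0.5,"dx":-100,"dy":230,"dz":-20,"twist":0},{"claw":0.5,"dx":-100,"dy":230,"dz":-20,"twist":0},{"claw":0.5,"dx":-100,"dy":230,"dz":-20,"twist":0},{"claw":0.5,"dx":-100,"dy":230,"dz":-20,"twist":0},{"claw":0.5,"dx":-100,"dy":230,"dz":-20,"twist":0},{"claw":0.5,"dx":-100,"dy":230,"dz":-20,"twist":0},{"claw":0.5,"dx":-100,"dy":230,"dz":-20,"twist":0}]'
python3 - <<'E'
from h import *
st,im,d=look(["pin_p_grip","pin_q_grip"],.066,"pics/w2.png")
np.save("w2d.npy",d)
E
```

```text
clock: 3.8
tool_pos: [0.4503, 0.1491, 0.1821]
eef_rot: [0.994, 0.114, -0.0, 0.0]
contact_force: [0.4, -0.8, -0.4]
opening: 0.502
finger_force: 0.0
3.8 [0.4503 0.1491 0.1821]
pin_p_grip 0.25 [305.  170.6] [0.4721 0.1648]
pin_q_grip 0.75 [229.1 255.4] [0.379 0.216]
pin_q_grip 0.69 [385.8 219.3] [0.4455 0.0855]
pin_q_grip 0.66 [302.2 192. ] [0.4533 0.1632]Traceback (most recent call last):
  File "<stdin>", line 3, in <module>
  File "h.py", line 51, in fitgauge
    m=minimize(f,np.array(x0)+[dx,dy,0],method="Nelder-Mead",options=dict(initial_simplex=np.array(x0)+[dx,dy,0]+np.array([[0,0,0],[.002,0,0],[0,.002,0],[0,0,.03]]),xatol=1e-5,fatol=1e-4))
    res = _minimize_neldermead(fun, x0, args, callback, bounds=bounds,
                               **options)
    fxc = func(xc)
    fx = function(np.copy(x), *(wrapper_args + args))
  File "h.py", line 46, in f
    q=proj(pts(p),st).astype(np.float32)
      ~~~~^^^^^^^^^^^
  File "h.py", line 29, in proj
    i=eyes.camera_info("wrist");M=np.linalg.inv(T("wrist",st))
ValueError: time passes only in moves, steps and waits
```

View pics/w2.png

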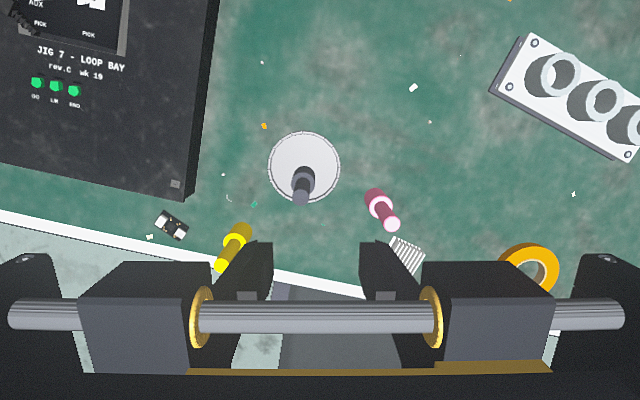

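```bash
cat > c.py <<'E'
import pickle
from plant import eyes
pickle.dump({c:eyes.camera_info(c) for c in("wrist","top","side")},open("ci.pkl","wb"))
E
python3 c.py; sed -i 's/eyes.camera_info(/INFO(/; s/^from plant.*/&\nimport pickle\nCI=pickle.load(open("ci.pkl","rb"))\ndef INFO(c): return CI[c]/' h.py
python3 - <<'E'
from h import *
st=dict(tool_pos=np.array([0.5502,-0.0821,0.2018]),eef_rot=[.99363,.11269,0,0])
im=cv2.imread("pics/w1.png")
p,P=fitgauge(im,st)
q=proj(P,st)
big=cv2.resize(im[70:210,230:420],None,fx=4,fy=4,interpolation=2)
for u,v in q: cv2.circle(big,(int((u-230+.5)*4),int((v-70+.5)*4)),1,(0,0,255),-1)
cv2.imwrite("pics/fit.png",big)
E
python3 -m pendant '[{"claw":0.5,"dx":3,"dy":14,"dz":-40,"twist":0},{"claw":0.5,"dx":3,"dy":14,"dz":-40,"twist":0},{"claw":0.5,"dx":3,"dy":14,"dz":-90,"twist":0},{"claw":0.5,"dx":3,"dy":14,"dz":-134,"twist":0},{"claw":0.5,"dx":3,"dy":14,"dz":-134,"twist":0},{"claw":0.5,"dx":3,"dy":14,"dz":-134,"twist":0}]'
```

```text
gauge [ 0.5904 -0.08   -0.2066] -146.9 L [ 0.6007 -0.0311] M [ 0.5904 -0.08  ] S [ 0.5801 -0.1289]
clock: 4.55
tool_pos: [0.4539, 0.1613, 0.0489]
eef_rot: [0.994, 0.112, -0.0, 0.001]
contact_force: [0.3, 0.1, 0.4]
opening: 0.499
finger_force: 0.0
```

View pics/fit.png

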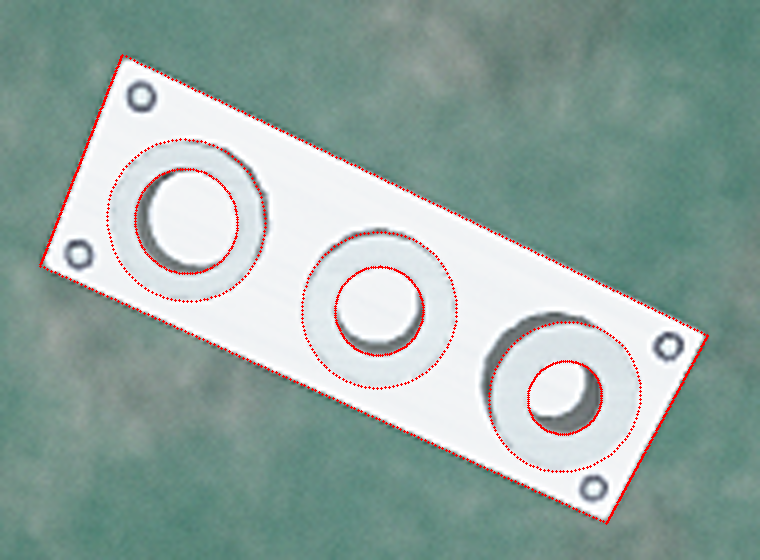

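```bash
python3 -m pendant '[{"claw":0.1,"dx":0,"dy":0,"dz":0,"twist":0},{"claw":0.1,"dx":0,"dy":0,"dz":0,"twist":0},{"claw":0.1,"dx":0,"dy":0,"dz":0,"twist":0},{"claw":0.1,"dx":0,"dy":0,"dz":0,"twist":0},{"claw":0.1,"dx":0,"dy":0,"dz":0,"twist":0},{"claw":0.1,"dx":0,"dy":0,"dz":0,"twist":0}]' 30
```

```text
clock: 5.15
tool_pos: [0.4544, 0.163, 0.049]
eef_rot: [0.994, 0.113, 0.001, -0.0]
contact_force: [-0.2, -0.9, 9.3]
opening: 0.14
finger_force: 30.0
```

```bash
python3 -m pendant '[{"claw":0.1,"dx":0,"dy":0,"dz":10,"twist":0},{"claw":0.1,"dx":0,"dy":0,"dz":30,"twist":0},{"claw":0.1,"dx":0,"dy":0,"dz":60,"twist":0},{"claw":0.1,"dx":0,"dy":0,"dz":60,"twist":0},{"claw":0.1,"dx":0,"dy":0,"dz":60,"twist":0}]' 30
python3 - <<'E'
from h import *
print(r.get_state())
im,d=eyes.snapshot("wrist");cv2.imwrite("pics/w3.png",im)
cv2.imwrite("pics/w3c.png",cv2.resize(im[100:330,210:430],None,fx=2.5,fy=2.5,interpolation=2))
E
```

```text
clock: 5.65
tool_pos: [0.4539, 0.1628, 0.1085]
eef_rot: [0.994, 0.113, 0.001, -0.0]
contact_force: [0.3, -0.6, -1.5]
opening: 0.142
finger_force: 30.0
{'clock': 5.65, 'q': array([-0.42671091,  0.73609862, -0.02154187,  2.10665902,  0.04946964,
        0.29803454, -1.83489627]), 'qd': array([-0.00029642,  0.03306108, -0.00011699,  0.01000026,  0.00129075,
       -0.00500112,  0.00069679]), 'joint_torque': array([ 7.42399064e-02, -4.73476124e+01,  1.13156911e+00, -6.28669605e+00,
        6.42403727e-03, -6.42028777e-02,  1.36102037e-03]), 'tool_pos': array([0.45392012, 0.16279591, 0.10851326]), 'eef_rot': array([ 9.93630520e-01,  1.12685372e-01,  6.05133199e-04, -1.76279986e-04]), 'contact_force': array([ 0.25650403, -0.58560914, -1.46947308]), 'moment': array([ 0.00098405,  0.00596679, -0.00730317]), 'finger_force': 29.99972872014041, 'opening': 0.14240396481322265}
```

View pics/w3c.png

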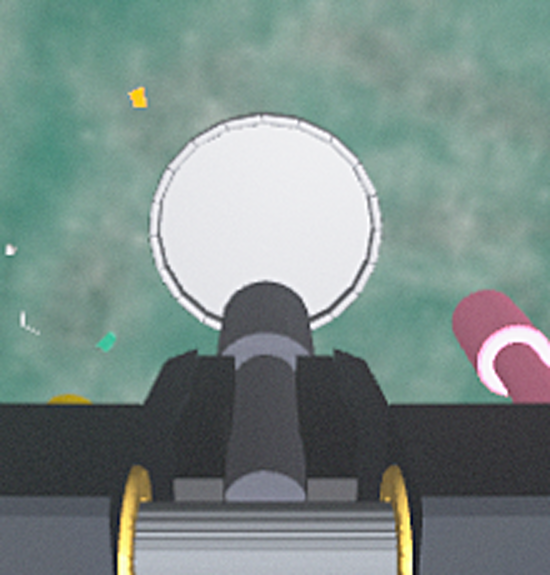

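```bash
python3 - <<'E'
from h import *
M=np.array(INFO("wrist")["T_tool_cam"])
def tz(uv,z):
    d=M[:3,:3]@ray("wrist",uv);o=M[:3,3];return (o+d*(z-o[2])/d[2]*1000*0.001).round(4)
im=cv2.imread("pics/w3.png");g=cv2.GaussianBlur(cv2.cvtColor(im,6),(0,0),.7).astype(int)
print("col",[(y,g[y,316]) for y in range(205,250)])
for y in(220,226,252,260): print(y,list(g[y,292:340]))
f=lambda u,v:(210+u/2.5-.3,100+v/2.5-.3)
print("foot front",tz(f(265,281),.045),"shoulder front",tz(f(265,333),.008),"shank front at shoulder",tz(f(265,354),.008))
print("thick L/R",tz(f(219,328),.012),tz(f(312,328),.012))
E
```

```text
col [(205, np.int64(232)), (206, np.int64(231)), (207, np.int64(231)), (208, np.int64(232)), (209, np.int64(233)), (210, np.int64(233)), (211, np.int64(215)), (212, np.int64(151)), (213, np.int64(91)), (214, np.int64(82)), (215, np.int64(85)), (216, np.int64(86)), (217, np.int64(86)), (218, np.int64(85)), (219, np.int64(86)), (220, np.int64(86)), (221, np.int64(85)), (222, np.int64(84)), (223, np.int64(83)), (224, np.int64(84)), (225, np.int64(84)), (226, np.int64(84)), (227, np.int64(83)), (228, np.int64(83)), (229, np.int64(81)), (230, np.int64(80)), (231, np.int64(81)), (232, np.int64(91)), (233, np.int64(114)), (234, np.int64(133)), (235, np.int64(136)), (236, np.int64(137)), (237, np.int64(138)), (238, np.int64(138)), (239, np.int64(137)), (240, np.int64(134)), (241, np.int64(116)), (242, np.int64(84)), (243, np.int64(77)), (244, np.int64(77)), (245, np.int64(76)), (246, np.int64(77)), (247, np.int64(77)), (248, np.int64(77)), (249, np.int64(77))]
220 [np.int64(230), np.int64(229), np.int64(228), np.int64(228), np.int64(228), np.int64(229), np.int64(230), np.int64(230), np.int64
[... 2096 characters left out ...]
nt64(61), np.int64(70), np.int64(75), np.int64(74), np.int64(73), np.int64(73), np.int64(74), np.int64(74), np.int64(74), np.int64(74), np.int64(75), np.int64(75), np.int64(76), np.int64(76), np.int64(76), np.int64(77), np.int64(78), np.int64(75), np.int64(76), np.int64(78), np.int64(78), np.int64(79), np.int64(80), np.int64(81), np.int64(79), np.int64(70), np.int64(58), np.int64(54), np.int64(54), np.int64(53), np.int64(54), np.int64(54), np.int64(54), np.int64(54), np.int64(54), np.int64(55), np.int64(54)]
foot front [ 0.0114 -0.0014  0.045 ] shoulder front [ 0.0122 -0.0014  0.008 ] shank front at shoulder [ 0.0074 -0.0014  0.008 ]
thick L/R [ 0.0117 -0.0113  0.012 ] [0.0117 0.0088 0.012 ]
```

```bash
python3 -m pendant '[{"claw":0.1,"dx":147,"dy":-195,"dz":15,"twist":0},{"claw":0.1,"dx":147,"dy":-195,"dz":15,"twist":0},{"claw":0.1,"dx":147,"dy":-195,"dz":15,"twist":0},{"claw":0.1,"dx":147,"dy":-195,"dz":15,"twist":0},{"claw":0.1,"dx":147,"dy":-195,"dz":15,"twist":0},{"claw":0.1,"dx":147,"dy":-195,"dz":15,"twist":0},{"claw":0.1,"dx":147,"dy":-195,"dz":-10,"twist":0},{"claw":0.1,"dx":147,"dy":-195,"dz":-10,"twist":0}]' 30
python3 - <<'E'
from h import *
st=r.get_state();print(st["tool_pos"],st["contact_force"])
im,d=eyes.snapshot("wrist");cv2.imwrite("pics/w4.png",im)
p,P=fitgauge(im,st,(.5904,-.08,-.2066))
q=proj(P,st)
big=cv2.resize(im[70:290,210:430],None,fx=2.6,fy=2.6,interpolation=2)
for u,v in q: cv2.circle(big,(int((u-210+.5)*2.6),int((v-70+.5)*2.6)),1,(0,0,255),-1)
cv2.imwrite("pics/fit2.png",big)
E
```

```text
clock: 6.5
tool_pos: [0.5974, -0.032, 0.0942]
eef_rot: [0.994, 0.113, -0.004, -0.001]
contact_force: [-1.0, 0.7, -0.6]
opening: 0.14
finger_force: 30.0
[ 0.5973644  -0.03204921  0.09422742] [-1.049897    0.74737436 -0.61954728]
gauge [ 0.591  -0.08   -0.1991] -101.4 L [ 0.6008 -0.031 ] M [ 0.591 -0.08 ] S [ 0.5811 -0.129 ]
```

View pics/fit2.png

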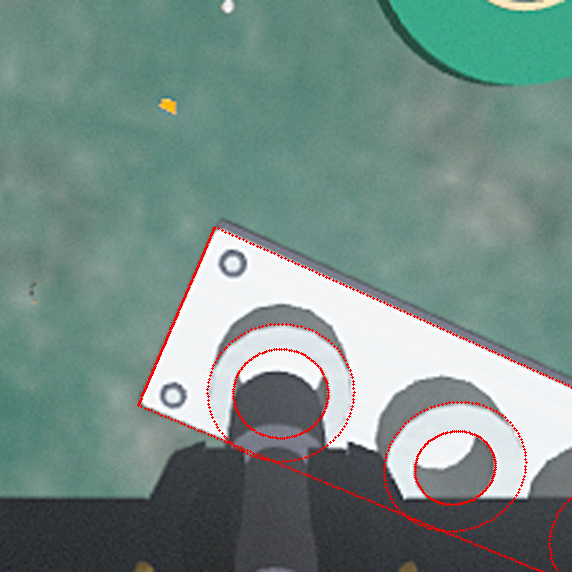

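```bash
python3 -m pendant '[{"claw":0.1,"dx":0,"dy":0,"dz":0,"twist":0},{"claw":0.1,"dx":0,"dy":0,"dz":0,"twist":0},{"claw":0.1,"dx":0,"dy":0,"dz":0,"twist":0}]' 30
python3 - <<'E'
from h import *
st=r.get_state();print(st["tool_pos"],st["contact_force"],st["eef_rot"])
im,d=eyes.snapshot("wrist");cv2.imwrite("pics/w5.png",im)
p,P=fitgauge(im,st,(.5904,-.08,-.2066))
M=np.array(INFO("wrist")["T_tool_cam"])
g=cv2.GaussianBlur(cv2.cvtColor(im,6),(0,0),.7).astype(int)
for y in(214,218,222): print(y,g[y,292:342].tolist())
print(g[195:230,316].tolist())
E
```

```text
clock: 6.85
tool_pos: [0.6011, -0.032, 0.0986]
eef_rot: [0.994, 0.113, 0.001, 0.0]
contact_force: [0.8, -0.5, -1.3]
opening: 0.14
finger_force: 30.0
[ 0.60106435 -0.03198973  0.09863016] [ 0.76062656 -0.48459946 -1.33741119] [9.93605561e-01 1.12905714e-01 5.25852801e-04 1.08098613e-04]
gauge [ 0.5908 -0.0801 -0.2014] -94.5 L [ 0.6008 -0.0311] M [ 0.5908 -0.0801] S [ 0.5808 -0.129 ]
214 [183, 215, 231, 231, 229, 229, 229, 229, 228, 223, 224, 237, 247, 248, 233, 194, 157, 124, 98, 87, 81, 79, 81, 82, 84, 82, 82, 82, 86, 92, 105, 130, 176, 214, 236, 247, 248, 245, 237, 228, 228, 230, 229, 228, 228, 229, 229, 223, 192, 173]
218 [226, 230, 229, 229, 229, 229, 227, 204, 178, 200, 183, 126, 89, 80, 81, 84, 86, 86, 86, 85, 86, 87, 86, 87, 87, 87, 88, 87, 84, 86, 89, 88, 89, 89, 87, 86, 102, 155, 212, 212, 177, 196, 226, 233, 233, 233, 232, 232, 232, 227]
222 [225, 227, 226, 226, 227, 229, 213, 153, 95, 80, 82, 83, 83, 83, 84, 84, 84, 83, 84, 85, 85, 85, 86, 86, 86, 85, 86, 86, 87, 88, 88, 88, 88, 89, 90, 90, 90, 89, 88, 91, 101, 121, 177, 220, 229, 227, 227, 227, 227, 222]
[129, 129, 130, 146, 190, 226, 231, 230, 229, 228, 227, 228, 234, 242, 246, 248, 233, 167, 95, 84, 87, 86, 86, 87, 86, 86, 86, 86, 85, 86, 86, 85, 84, 84, 85]
```

```bash
python3 -m pendant '[{"claw":0.1,"dx":-0.4,"dy":-0.6,"dz":-3,"twist":0},{"claw":0.1,"dx":-0.4,"dy":-0.6,"dz":-6,"twist":0},{"claw":0.1,"dx":-0.4,"dy":-0.6,"dz":-9,"twist":0},{"claw":0.1,"dx":-0.4,"dy":-0.6,"dz":-10,"twist":0},{"claw":0.1,"dx":-0.4,"dy":-0.6,"dz":-10,"twist":0}]' 30
```

```text
clock: 7.4
tool_pos: [0.6001, -0.0329, 0.0876]
eef_rot: [0.994, 0.113, -0.0, -0.0]
contact_force: [-0.7, -0.1, -1.1]
opening: 0.144
finger_force: 30.0
```

```bash
python3 -m pendant '[{"claw":0.1,"dx":0,"dy":0,"dz":-5,"twist":0},{"claw":0.1,"dx":0,"dy":0,"dz":-10,"twist":0},{"claw":0.1,"dx":0,"dy":0,"dz":-15,"twist":0},{"claw":0.1,"dx":0,"dy":0,"dz":-18,"twist":0},{"claw":0.1,"dx":0,"dy":0,"dz":-19,"twist":0},{"claw":0.1,"dx":0,"dy":0,"dz":-19,"twist":0}]' 30
```

```text
clock: 8.0
tool_pos: [0.6002, -0.0329, 0.0687]
eef_rot: [0.994, 0.113, -0.0, 0.0]
contact_force: [0.8, -0.1, -1.5]
opening: 0.139
finger_force: 30.0
```

```bash
python3 -m pendant '[{"claw":0.1,"dx":0,"dy":0,"dz":-1,"twist":0},{"claw":0.1,"dx":0,"dy":0,"dz":-2,"twist":0},{"claw":0.1,"dx":0,"dy":0,"dz":-2,"twist":0}]' 30
```

```text
clock: 8.3
tool_pos: [0.6005, -0.033, 0.0672]
eef_rot: [0.994, 0.113, 0.0, 0.0]
contact_force: [-0.7, 0.1, -0.1]
opening: 0.14
finger_force: 30.0
```

```bash
python3 -m pendant '[{"claw":0.1,"dx":0,"dy":0,"dz":-0.5,"twist":0},{"claw":0.1,"dx":0,"dy":0,"dz":-1,"twist":0},{"claw":0.1,"dx":0,"dy":0,"dz":-1,"twist":0}]' 30
```

```text
clock: 8.6
tool_pos: [0.6006, -0.0329, 0.0662]
eef_rot: [0.994, 0.113, 0.0, 0.0]
contact_force: [-0.9, -0.4, 3.0]
opening: 0.139
finger_force: 30.0
```

```bash
python3 -m pendant '[{"claw":0.1,"dx":0,"dy":0,"dz":10,"twist":0},{"claw":0.1,"dx":0,"dy":0,"dz":22,"twist":0},{"claw":0.1,"dx":0,"dy":0,"dz":33,"twist":0},{"claw":0.1,"dx":0,"dy":0,"dz":33,"twist":0},{"claw":0.1,"dx":-10,"dy":-49,"dz":33,"twist":0},{"claw":0.1,"dx":-10,"dy":-49,"dz":33,"twist":0},{"claw":0.1,"dx":-10,"dy":-49,"dz":33,"twist":0},{"claw":0.1,"dx":-10,"dy":-49,"dz":33,"twist":0}]' 30
python3 - <<'E'
from h import *
st=r.get_state();print(st["tool_pos"],st["contact_force"],st["eef_rot"])
im,d=eyes.snapshot("wrist");cv2.imwrite("pics/w6.png",im)
p,P=fitgauge(im,st,(.5904,-.08,-.2066))
q=proj(P,st)
big=cv2.resize(im[120:270,210:430],None,fx=3.6,fy=3.6,interpolation=2)
for u,v in q: cv2.circle(big,(int((u-210+.5)*3.6),int((v-120+.5)*3.6)),1,(0,0,255),-1)
cv2.imwrite("pics/fit3.png",big)
E
```

```text
clock: 9.4
tool_pos: [0.5904, -0.0811, 0.0989]
eef_rot: [0.994, 0.113, 0.0, -0.0]
contact_force: [-0.1, 0.3, -1.9]
opening: 0.138
finger_force: 30.0
[ 0.59038196 -0.08110289  0.09886067] [-0.09226462  0.3047829  -1.85405941] [ 9.93614687e-01  1.12825940e-01  5.41298892e-05 -3.97172817e-04]
gauge [ 0.5908 -0.0801 -0.2014] -117.9 L [ 0.6008 -0.0311] M [ 0.5908 -0.0801] S [ 0.5808 -0.1291]
```

View pics/fit3.png

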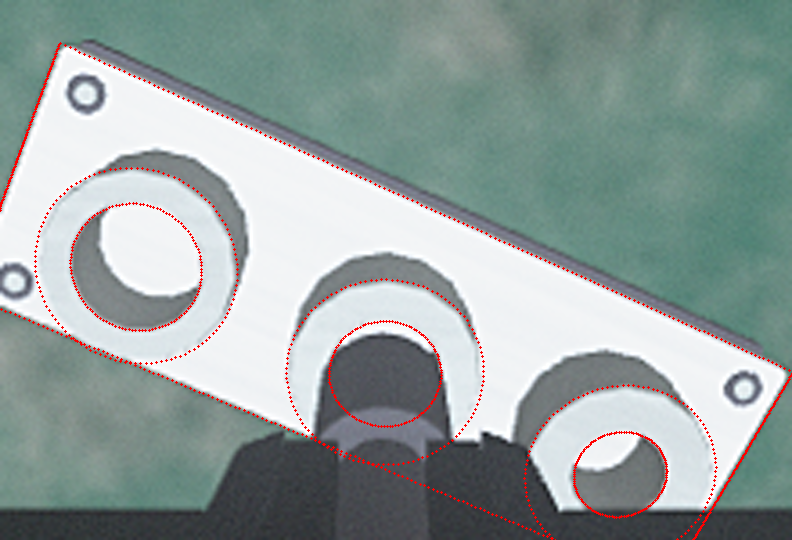

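```bash
python3 -m pendant '[{"claw":0.1,"dx":0.3,"dy":-0.5,"dz":-2,"twist":0},{"claw":0.1,"dx":0.3,"dy":-0.5,"dz":-5,"twist":0},{"claw":0.1,"dx":0.3,"dy":-0.5,"dz":-7,"twist":0},{"claw":0.1,"dx":0.3,"dy":-0.5,"dz":-8.5,"twist":0},{"claw":0.1,"dx":0.3,"dy":-0.5,"dz":-9.5,"twist":0},{"claw":0.1,"dx":0.3,"dy":-0.5,"dz":-9.5,"twist":0}]' 30
```

```text
clock: 10.05
tool_pos: [0.5908, -0.082, 0.0897]
eef_rot: [0.994, 0.113, 0.0, -0.0]
contact_force: [-0.7, 1.6, 4.4]
opening: 0.14
finger_force: 30.0
```

```bash
python3 -m pendant '[{"claw":0.1,"dx":0,"dy":0.3,"dz":0,"twist":0},{"claw":0.1,"dx":0,"dy":0.6,"dz":0,"twist":0},{"claw":0.1,"dx":0,"dy":0.6,"dz":0,"twist":0}]' 30
python3 -c "
from h import *
s=r.get_state();print(s['tool_pos'],s['contact_force'],s['moment'])"
```

```text
clock: 10.35
tool_pos: [0.5908, -0.0819, 0.0896]
eef_rot: [0.994, 0.113, 0.0, 0.0]
contact_force: [-0.7, 0.2, 4.1]
opening: 0.139
finger_force: 30.0
[ 0.59080295 -0.08189819  0.08964173] [-0.65914929  0.19517051  4.05076709] [ 0.08308691  0.19196452 -0.03529021]
```

```bash
cat >> h.py <<'E'
def avg(n=4):
    S=[]
    for _ in range(n):
        s=r.get_state();S.append(np.r_[s["tool_pos"]*1000,s["contact_force"],s["moment"]*1000]);eyes.snapshot("side")
    print(np.mean(S,0).round(1),"sd",np.std(S,0).round(1),r.get_state()["clock"])
E
python3 -c "
from h import *
avg()"
python3 -m pendant '[{"claw":0.1,"dx":0.4,"dy":0,"dz":0,"twist":0},{"claw":0.1,"dx":0.8,"dy":0,"dz":0,"twist":0},{"claw":0.1,"dx":0.8,"dy":0,"dz":0,"twist":0}]' 30
python3 -c "
from h import *
avg()"
```

```text
[ 5.908e+02 -8.190e+01  8.960e+01 -6.000e-01  3.000e-01  4.000e+00
  8.680e+01  1.376e+02  8.200e+00] sd [ 0.   0.   0.   0.5  0.4  0.2 13.6 37.  33.7] 10.55
clock: 10.85
tool_pos: [0.5912, -0.0818, 0.0893]
eef_rot: [0.994, 0.113, -0.0, 0.0]
contact_force: [-1.3, 0.6, 4.3]
opening: 0.139
finger_force: 30.0
[ 5.912e+02 -8.190e+01  8.930e+01 -1.200e+00  3.000e-01  3.700e+00
  5.790e+01  3.259e+02  2.100e+00] sd [ 0.   0.   0.   0.2  0.2  0.7 42.8 30.6 28.7] 11.05
```

```bash
python3 -m pendant '[{"claw":0.1,"dx":0,"dy":0,"dz":2,"twist":0},{"claw":0.1,"dx":0,"dy":0,"dz":4,"twist":0},{"claw":0.1,"dx":0,"dy":0,"dz":4,"twist":0},{"claw":0.1,"dx":0,"dy":0,"dz":4,"twist":0}]' 30
python3 -c "
from h import *
avg()"
python3 -m pendant '[{"claw":0.1,"dx":0,"dy":0,"dz":-2,"twist":0},{"claw":0.1,"dx":0,"dy":0,"dz":-4,"twist":0},{"claw":0.1,"dx":0,"dy":0,"dz":-4,"twist":0},{"claw":0.1,"dx":0,"dy":0,"dz":-4,"twist":0}]' 30
python3 -c "
from h import *
avg()"
```

```text
clock: 11.45
tool_pos: [0.5915, -0.0819, 0.0932]
eef_rot: [0.994, 0.113, 0.0, 0.0]
contact_force: [0.5, -0.6, -0.7]
opening: 0.14
finger_force: 30.0
[ 5.914e+02 -8.180e+01  9.320e+01  3.000e-01 -1.000e-01 -1.200e+00
  9.700e+00 -1.040e+01  1.090e+01] sd [ 0.   0.   0.   0.7  0.4  0.4 40.7 16.9 45.5] 11.65
clock: 12.05
tool_pos: [0.5917, -0.0818, 0.0898]
eef_rot: [0.994, 0.113, 0.0, 0.0]
contact_force: [-0.7, 1.0, 2.8]
opening: 0.139
finger_force: 30.0
[ 5.916e+02 -8.180e+01  8.980e+01 -6.000e-01  3.000e-01  3.300e+00
 -8.200e+00  1.347e+02 -1.220e+01] sd [ 0.   0.   0.   0.3  0.6  0.6 51.6 32.  38. ] 12.25
```

```bash
python3 -m pendant '[{"claw":0.1,"dx":0,"dy":1,"dz":-0.3,"twist":0},{"claw":0.1,"dx":-0.9,"dy":1.4,"dz":-0.3,"twist":0},{"claw":0.1,"dx":-1.9,"dy":1.1,"dz":-0.3,"twist":0},{"claw":0.1,"dx":-2.2,"dy":0.2,"dz":-0.3,"twist":0},{"claw":0.1,"dx":-1.9,"dy":-0.8,"dz":-0.3,"twist":0},{"claw":0.1,"dx":-0.9,"dy":-1.2,"dz":-0.3,"twist":0},{"claw":0.1,"dx":-0.9,"dy":0.2,"dz":-0.3,"twist":0},{"claw":0.1,"dx":-0.9,"dy":0.2,"dz":-0.3,"twist":0}]' 30
python3 -c "
from h import *
avg()"
```

```text
clock: 13.05
tool_pos: [0.5906, -0.0817, 0.0891]
eef_rot: [0.994, 0.113, 0.0, 0.0]
contact_force: [2.2, -0.9, 4.0]
opening: 0.142
finger_force: 30.0
[ 590.6  -81.7   89.1    1.4   -0.7    4.5 -142.2 -342.3   17.1] sd [ 0.   0.   0.   0.6  0.1  0.5 56.4 24.3  7.6] 13.25
```

```bash
python3 -m pendant '[{"claw":0.1,"dx":0,"dy":0,"dz":-0.5,"twist":0},{"claw":0.1,"dx":0,"dy":0,"dz":-1,"twist":0},{"claw":0.1,"dx":0,"dy":0,"dz":-1,"twist":0}]' 30
python3 -c "
from h import *
avg(2)"
python3 -m pendant '[{"claw":0.1,"dx":0,"dy":0,"dz":5,"twist":0},{"claw":0.1,"dx":0,"dy":0,"dz":11,"twist":0},{"claw":0.1,"dx":0,"dy":0,"dz":11,"twist":0},{"claw":0.1,"dx":10,"dy":49,"dz":11,"twist":0},{"claw":0.1,"dx":10,"dy":49,"dz":11,"twist":0},{"claw":0.1,"dx":10,"dy":49,"dz":11,"twist":0},{"claw":0.1,"dx":10,"dy":49,"dz":11,"twist":0},{"claw":0.1,"dx":10,"dy":49,"dz":11,"twist":0}]' 30
python3 - <<'E'
from h import *
avg(3)
st=r.get_state();im,d=eyes.snapshot("wrist");cv2.imwrite("pics/w7.png",im)
# compare the pin's look in tool frame to w5 (same ring, before): shift by phase correlation
a,b=[cv2.cvtColor(cv2.imread(f"pics/{n}.png"),6).astype(np.float32)[228:290,300:335] for n in("w5","w7")]
print(cv2.phaseCorrelate(a,b,cv2.createHanningWindow(a.shape[::-1],cv2.CV_32F)))
for n in("w5","w7"):
    g=cv2.cvtColor(cv2.imread(f"pics/{n}.png"),6); print(g[206:246,316].tolist())
E
```

```text
clock: 13.55
tool_pos: [0.5906, -0.0817, 0.0882]
eef_rot: [0.994, 0.113, 0.0, 0.0]
contact_force: [1.1, -0.4, 5.7]
opening: 0.143
finger_force: 30.0
[ 590.6  -81.7   88.2    1.5   -0.6    5.6 -116.3 -296.     7.2] sd [ 0.   0.   0.   0.3  0.2  0.2  2.3  1.5 13.3] 13.65
clock: 14.45
tool_pos: [0.5999, -0.0341, 0.0989]
eef_rot: [0.994, 0.112, -0.001, 0.0]
contact_force: [-1.1, -0.3, -1.4]
opening: 0.141
finger_force: 30.0
[ 6.00e+02 -3.40e+01  9.89e+01 -4.00e-01 -2.00e-01 -1.20e+00  1.99e+01
 -1.73e+01 -1.81e+01] sd [ 0.1  0.1  0.1  0.5  0.2  0.5 32.1 45.5 19.2] 14.6
((-0.0697218290949273, 0.028342279548581928), 1.0225042887032032)
[226, 233, 245, 246, 248, 251, 155, 70, 89, 88, 85, 86, 89, 83, 84, 88, 85, 83, 86, 87, 84, 84, 83, 86, 84, 77, 89, 112, 127, 125, 127, 132, 126, 129, 129, 114, 73, 81, 78, 80]
[246, 246, 245, 245, 248, 251, 156, 67, 82, 87, 88, 85, 86, 84, 89, 92, 81, 86, 89, 83, 82, 86, 84, 81, 85, 81, 91, 119, 125, 126, 123, 130, 128, 124, 127, 116, 75, 80, 78, 78]
```

```bash
python3 -m pendant '[{"claw":0.1,"dx":0.5,"dy":1.1,"dz":0,"twist":0},{"claw":0.1,"dx":0.5,"dy":1.1,"dz":-5,"twist":0},{"claw":0.1,"dx":0.5,"dy":1.1,"dz":-8,"twist":0},{"claw":0.1,"dx":0.5,"dy":1.1,"dz":-10.5,"twist":0},{"claw":0.1,"dx":0.5,"dy":1.1,"dz":-10.5,"twist":0}]' 30
python3 -c "
from h import *
avg(2)"
```

```text
clock: 15.15
tool_pos: [0.6007, -0.0315, 0.088]
eef_rot: [0.994, 0.113, -0.0, 0.0]
contact_force: [0.4, -0.6, -2.4]
opening: 0.141
finger_force: 30.0
[ 6.007e+02 -3.150e+01  8.820e+01 -4.000e-01 -2.000e-01 -1.700e+00
  1.420e+01  4.900e+00 -2.700e+01] sd [ 0.1  0.   0.1  0.7  0.3  0.7 13.9  7.1 30.9] 15.25
```

```bash
python3 -m pendant '[{"claw":0.1,"dx":0,"dy":0,"dz":-4,"twist":0},{"claw":0.1,"dx":0,"dy":2.5,"dz":-4,"twist":0},{"claw":0.1,"dx":0,"dy":2.5,"dz":-4,"twist":0},{"claw":0.1,"dx":0,"dy":2.5,"dz":-4,"twist":0}]' 30
python3 -c "
from h import *
avg(3)"
python3 -m pendant '[{"claw":0.1,"dx":0,"dy":-2.5,"dz":0,"twist":0},{"claw":0.1,"dx":0,"dy":-5,"dz":0,"twist":0},{"claw":0.1,"dx":0,"dy":-5,"dz":0,"twist":0},{"claw":0.1,"dx":0,"dy":-5,"dz":0,"twist":0}]' 30
python3 -c "
from h import *
avg(3)"
python3 -m pendant '[{"claw":0.1,"dx":0,"dy":1,"dz":0,"twist":0},{"claw":0.1,"dx":0,"dy":2.5,"dz":0,"twist":0},{"claw":0.1,"dx":2.5,"dy":2.5,"dz":0,"twist":0},{"claw":0.1,"dx":2.5,"dy":2.5,"dz":0,"twist":0},{"claw":0.1,"dx":2.5,"dy":2.5,"dz":0,"twist":0}]' 30
python3 -c "
from h import *
avg(3)"
python3 -m pendant '[{"claw":0.1,"dx":-2.5,"dy":0,"dz":0,"twist":0},{"claw":0.1,"dx":-5,"dy":0,"dz":0,"twist":0},{"claw":0.1,"dx":-5,"dy":0,"dz":0,"twist":0},{"claw":0.1,"dx":-5,"dy":0,"dz":0,"twist":0}]' 30
python3 -c "
from h import *
avg(3)"
```

```text
clock: 15.65
tool_pos: [0.6009, -0.0304, 0.0844]
eef_rot: [0.994, 0.112, -0.0, 0.001]
contact_force: [0.5, -4.6, -4.1]
opening: 0.143
finger_force: 30.0
[ 6.0090e+02 -3.0400e+01  8.4400e+01  6.0000e-01 -4.2000e+00 -4.2000e+00
 -1.1508e+03 -1.8500e+02 -7.7000e+00] sd [ 0.   0.   0.   0.1  0.3  0.1 70.8 33.1 25.8] 15.8
clock: 16.2
tool_pos: [0.6012, -0.0328, 0.0849]
eef_rot: [0.994, 0.113, 0.0, -0.001]
contact_force: [0.2, -0.6, -1.8]
opening: 0.138
finger_force: 30.0
[ 6.012e+02 -3.300e+01  8.480e+01 -2.000e-01 -7.000e-01 -1.300e+00
  8.500e+00  2.860e+01  1.330e+01] sd [ 0.   0.1  0.   0.5  0.1  0.4 18.6 11.5 30. ] 16.35
clock: 16.85
tool_pos: [0.6028, -0.0316, 0.0844]
eef_rot: [0.994, 0.113, -0.001, 0.0]
contact_force: [-2.3, -0.1, 0.5]
opening: 0.138
finger_force: 30.0
[602.8 -31.6  84.4  -2.   -0.7  -0.8 -24.1 531.6  10.3] sd [ 0.   0.   0.   0.9  0.4  0.9 36.4 17.9  0.6] 17.0
clock: 17.4
tool_pos: [0.5995, -0.0316, 0.0849]
eef_rot: [0.994, 0.113, 0.001, 0.0]
contact_force: [0.5, -1.4, -1.2]
opening: 0.139
finger_force: 30.0
[ 599.4  -31.6   84.9    0.8   -0.7   -1.  -187.6 -296.6   15.2] sd [ 0.   0.   0.   0.4  0.5  0.4 15.3 52.8  8.6] 17.55
```

```bash
python3 -m pendant '[{"claw":0.1,"dx":1.6,"dy":-1,"dz":0,"twist":0},{"claw":0.1,"dx":1.6,"dy":-3.5,"dz":0,"twist":0},{"claw":0.1,"dx":1.6,"dy":-3.5,"dz":0,"twist":0},{"claw":0.1,"dx":1.6,"dy":-3.5,"dz":0,"twist":0},{"claw":0.1,"dx":1.6,"dy":-3.5,"dz":0,"twist":0}]' 30
python3 -c "
from h import *
avg(4)"
python3 -m pendant '[{"claw":0.1,"dx":0,"dy":2,"dz":0,"twist":0},{"claw":0.1,"dx":0,"dy":4.2,"dz":0,"twist":0},{"claw":0.1,"dx":0,"dy":4.2,"dz":0,"twist":0},{"claw":0.1,"dx":0,"dy":4.2,"dz":0,"twist":0}]' 30
python3 -c "
from h import *
avg(4)"
```

```text
clock: 18.05
tool_pos: [0.6001, -0.034, 0.0846]
eef_rot: [0.994, 0.113, 0.0, -0.001]
contact_force: [0.1, 2.8, -0.4]
opening: 0.138
finger_force: 30.0
[ 6.001e+02 -3.410e+01  8.460e+01  2.000e-01  3.400e+00 -7.000e-01
  9.133e+02 -2.310e+01 -5.500e+00] sd [ 0.   0.   0.   0.3  0.6  0.5 67.8 17.2 25.6] 18.25
clock: 18.65
tool_pos: [0.5999, -0.0318, 0.0845]
eef_rot: [0.994, 0.112, -0.0, 0.001]
contact_force: [0.1, -0.7, -0.9]
opening: 0.14
finger_force: 30.0
[ 6.00e+02 -3.17e+01  8.46e+01 -1.00e-01 -8.00e-01 -1.10e+00 -1.35e+02
 -4.65e+01  7.60e+00] sd [ 0.   0.1  0.   0.3  0.3  0.3 62.1 29.7  4.9] 18.85
```

```bash
python3 -m pendant '[{"claw":0.1,"dx":-1,"dy":-0.5,"dz":0,"twist":0},{"claw":0.1,"dx":-2.3,"dy":-0.5,"dz":0,"twist":0},{"claw":0.1,"dx":-2.3,"dy":-0.5,"dz":0,"twist":0},{"claw":0.1,"dx":-2.3,"dy":-0.5,"dz":0,"twist":0}]' 30
python3 -c "
from h import *
avg(4)"
python3 -m pendant '[{"claw":0.1,"dx":2,"dy":0,"dz":0,"twist":0},{"claw":0.1,"dx":4.9,"dy":0,"dz":0,"twist":0},{"claw":0.1,"dx":4.9,"dy":0,"dz":0,"twist":0},{"claw":0.1,"dx":4.9,"dy":0,"dz":0,"twist":0}]' 30
python3 -c "
from h import *
avg(4)"
```

```text
clock: 19.25
tool_pos: [0.5987, -0.0317, 0.0848]
eef_rot: [0.994, 0.113, 0.001, 0.0]
contact_force: [3.0, -1.1, -1.6]
opening: 0.137
finger_force: 30.0
[ 598.6  -31.6   84.8    3.2   -0.9   -1.9 -394.1 -760.3  -23.4] sd [ 0.1  0.   0.   0.5  0.3  0.3 32.  40.5 25.7] 19.45
clock: 19.85
tool_pos: [0.6016, -0.0312, 0.0843]
eef_rot: [0.994, 0.113, -0.001, -0.0]
contact_force: [-0.2, -0.7, -1.4]
opening: 0.142
finger_force: 30.0
[ 601.7  -31.2   84.3   -1.2   -0.7   -1.4 -197.1  227.8   -8. ] sd [ 0.1  0.   0.   0.7  0.1  0.6 26.6 25.7 20.7] 20.05
```

```bash
python3 -m pendant '[{"claw":0.1,"dx":-1,"dy":-0.8,"dz":0,"twist":0},{"claw":0.1,"dx":-1,"dy":-0.8,"dz":8,"twist":0},{"claw":0.1,"dx":-1,"dy":-0.8,"dz":14,"twist":0},{"claw":0.1,"dx":-1,"dy":-0.8,"dz":14,"twist":0},{"claw":0.1,"dx":-11.2,"dy":-50,"dz":14,"twist":0},{"claw":0.1,"dx":-11.2,"dy":-50,"dz":14,"twist":0},{"claw":0.1,"dx":-11.2,"dy":-50,"dz":14,"twist":0},{"claw":0.1,"dx":-11.2,"dy":-50,"dz":14,"twist":0}]' 50
python3 -m pendant '[{"claw":0.1,"dx":0,"dy":0,"dz":0,"twist":0},{"claw":0.1,"dx":0,"dy":0,"dz":0,"twist":0}]' 50
python3 - <<'E'
from h import *
avg(3)
st=r.get_state();im,d=eyes.snapshot("wrist");cv2.imwrite("pics/w8.png",im)
fitgauge(im,st,(.5904,-.08,-.2066))
a,b=[cv2.cvtColor(cv2.imread(f"pics/{n}.png"),6).astype(np.float32)[228:290,300:335] for n in("w5","w8")]
print(cv2.phaseCorrelate(a,b,cv2.createHanningWindow(a.shape[::-1],cv2.CV_32F)))
for n in("w5","w6","w8"):
    g=cv2.cvtColor(cv2.imread(f"pics/{n}.png"),6); print(g[206:246,316].tolist())
    for y in (222,230): print(y,g[y,290:342].tolist())
E
```

```text
clock: 20.85
tool_pos: [0.5919, -0.0804, 0.0987]
eef_rot: [0.994, 0.113, 0.0, -0.0]
contact_force: [1.1, 0.9, -1.2]
opening: 0.138
finger_force: 50.0
clock: 21.05
tool_pos: [0.5918, -0.08, 0.0986]
eef_rot: [0.994, 0.114, 0.0, -0.0]
contact_force: [-0.0, 0.1, -0.7]
opening: 0.134
finger_force: 50.0
[ 5.917e+02 -8.020e+01  9.860e+01  1.000e-01  1.000e-01 -1.100e+00
  5.700e+00 -2.650e+01 -1.330e+01] sd [ 0.1  0.2  0.   0.1  0.   0.3 20.4 28.4  5. ] 21.2
gauge [ 0.5906 -0.0801 -0.2034] -117.9 L [ 0.6007 -0.0312] M [ 0.5906 -0.0801] S [ 0.5805 -0.1291]
((-0.198819391283525, 0.16646308209048044), 1.0924049334393606)
[226, 233, 245, 246, 248, 251, 155, 70, 89, 88, 85, 86, 89, 83, 84, 88, 85, 83, 86, 87, 84, 84, 83, 86, 84, 77, 89, 112, 127, 125, 127, 132, 126, 129, 129, 114, 73, 81, 78, 80]
222 [205, 216, 226, 228, 224, 225, 226, 231, 231, 153, 79, 78, 87, 82, 84, 84, 84, 86, 82, 84, 87, 84, 86, 84, 85, 88, 85, 85, 87, 86, 87, 90, 86, 89, 88, 88, 89, 91, 91, 89, 89, 84, 109, 104, 181, 231, 231, 226, 227, 227, 227, 228]
230 [238, 220, 228, 230, 227, 225, 228, 242, 156, 67, 80, 78, 79, 79, 8
[... 740 characters left out ...]
84, 84, 87, 82, 57, 232, 240, 234, 231, 231, 231, 231, 237]
[232, 230, 229, 228, 236, 250, 212, 66, 80, 88, 88, 88, 81, 84, 86, 86, 85, 87, 83, 83, 83, 84, 88, 84, 80, 77, 86, 111, 127, 128, 128, 129, 126, 125, 126, 120, 78, 75, 77, 77]
222 [216, 225, 235, 233, 234, 233, 232, 235, 240, 213, 112, 68, 84, 84, 85, 89, 88, 87, 84, 87, 83, 87, 84, 88, 87, 79, 85, 81, 85, 87, 92, 88, 87, 83, 86, 87, 89, 91, 87, 90, 81, 72, 198, 239, 236, 233, 231, 233, 231, 232, 231, 235]
230 [223, 222, 229, 231, 230, 229, 231, 246, 158, 69, 79, 82, 79, 88, 82, 83, 84, 87, 86, 82, 84, 79, 84, 86, 86, 84, 80, 84, 82, 81, 82, 86, 85, 80, 85, 86, 86, 87, 84, 84, 87, 87, 83, 63, 234, 239, 232, 230, 230, 230, 230, 231]
```

```bash
python3 -m pendant '[{"claw":0.1,"dx":-1,"dy":-1,"dz":0,"twist":0},{"claw":0.1,"dx":-1,"dy":-1,"dz":-4,"twist":0},{"claw":0.1,"dx":-1,"dy":-1,"dz":-7,"twist":0},{"claw":0.1,"dx":-1,"dy":-1,"dz":-8.5,"twist":0},{"claw":0.1,"dx":-1,"dy":-1,"dz":-10,"twist":0},{"claw":0.1,"dx":-1,"dy":-1,"dz":-10,"twist":0}]' 50
python3 -c "
from h import *
avg(4)"
```

```text
clock: 21.85
tool_pos: [0.5907, -0.0824, 0.0889]
eef_rot: [0.994, 0.113, 0.0, 0.0]
contact_force: [-0.9, 0.2, 4.3]
opening: 0.137
finger_force: 50.0
[590.7 -82.4  89.   -0.9   0.    4.7 -32.4 277.7 -26.9] sd [ 0.   0.   0.   0.3  0.4  0.5 25.  22.9 22.8] 22.05
```

```bash
python3 -m pendant '[{"claw":0.1,"dx":0,"dy":0,"dz":4,"twist":0},{"claw":0.1,"dx":0,"dy":1.2,"dz":4,"twist":0},{"claw":0.1,"dx":0,"dy":1.2,"dz":4,"twist":0},{"claw":0.1,"dx":0,"dy":1.2,"dz":2,"twist":0},{"claw":0.1,"dx":0,"dy":1.2,"dz":0,"twist":0},{"claw":0.1,"dx":0,"dy":1.2,"dz":0,"twist":0}]' 50
python3 -c "
from h import *
avg(4)"
```

```text
clock: 22.65
tool_pos: [0.5907, -0.081, 0.0887]
eef_rot: [0.994, 0.113, 0.0, 0.0]
contact_force: [-1.5, -0.7, 5.0]
opening: 0.135
finger_force: 50.0
[590.7 -81.   88.9  -1.3  -0.    4.9 155.9 234.9 -31.4] sd [ 0.   0.   0.1  0.2  0.4  0.3 43.9 10.7 41.7] 22.85
```

```bash
python3 -m pendant '[{"claw":0.1,"dx":0,"dy":0,"dz":4,"twist":0},{"claw":0.1,"dx":-0.6,"dy":-0.2,"dz":4,"twist":0},{"claw":0.1,"dx":-0.6,"dy":-0.2,"dz":4,"twist":0},{"claw":0.1,"dx":-0.6,"dy":-0.2,"dz":2,"twist":0},{"claw":0.1,"dx":-0.6,"dy":-0.2,"dz":0,"twist":0},{"claw":0.1,"dx":-0.6,"dy":-0.2,"dz":0,"twist":0}]' 50
python3 -c "
from h import *
avg(4)"
python3 -m pendant '[{"claw":0.1,"dx":0,"dy":0,"dz":4,"twist":0},{"claw":0.1,"dx":-0.6,"dy":0,"dz":4,"twist":0},{"claw":0.1,"dx":-0.6,"dy":0,"dz":4,"twist":0},{"claw":0.1,"dx":-0.6,"dy":0,"dz":2,"twist":0},{"claw":0.1,"dx":-0.6,"dy":0,"dz":0,"twist":0},{"claw":0.1,"dx":-0.6,"dy":0,"dz":0,"twist":0}]' 50
python3 -c "
from h import *
avg(4)"
```

```text
clock: 23.45
tool_pos: [0.5901, -0.0814, 0.0888]
eef_rot: [0.994, 0.113, 0.0, 0.0]
contact_force: [-0.4, -0.5, 4.6]
opening: 0.129
finger_force: 50.0
[ 5.901e+02 -8.140e+01  8.880e+01 -8.000e-01 -2.000e-01  4.900e+00
 -3.770e+01  2.476e+02  1.960e+01] sd [ 0.   0.   0.1  0.3  0.6  0.2 20.3 22.5  3.8] 23.65
clock: 24.25
tool_pos: [0.5895, -0.0812, 0.0887]
eef_rot: [0.994, 0.113, 0.0, 0.0]
contact_force: [-0.1, 0.5, 4.6]
opening: 0.133
finger_force: 50.0
[ 5.895e+02 -8.120e+01  8.880e+01 -6.000e-01  5.000e-01  4.600e+00
  1.106e+02  2.360e+02 -1.870e+01] sd [ 0.   0.   0.1  0.8  0.3  0.3 15.  15.5 19.6] 24.45
```

```bash
python3 -m pendant '[{"claw":0.1,"dx":0,"dy":0,"dz":10,"twist":0},{"claw":0.1,"dx":0,"dy":0,"dz":10,"twist":0},{"claw":0.1,"dx":11.2,"dy":48.9,"dz":10,"twist":0},{"claw":0.1,"dx":11.2,"dy":48.9,"dz":10,"twist":0},{"claw":0.1,"dx":11.2,"dy":48.9,"dz":10,"twist":0},{"claw":0.1,"dx":11.2,"dy":48.9,"dz":10,"twist":0},{"claw":0.1,"dx":11.2,"dy":48.9,"dz":10,"twist":0}]' 50
python3 -c "
from h import *
avg(3)"
```

```text
clock: 25.15
tool_pos: [0.6001, -0.0341, 0.0984]
eef_rot: [0.994, 0.112, -0.0, 0.001]
contact_force: [0.5, -0.2, -1.3]
opening: 0.132
finger_force: 50.0
[ 6.002e+02 -3.390e+01  9.850e+01  2.000e-01  1.000e-01 -8.000e-01
 -7.300e+00  2.040e+01 -5.700e+00] sd [ 0.1  0.1  0.   0.3  0.3  0.3  8.8 36.8  9.2] 25.3
```

```bash
python3 -m pendant '[{"claw":0.1,"dx":0.6,"dy":1,"dz":0,"twist":0},{"claw":0.1,"dx":0.6,"dy":1,"dz":-5,"twist":0},{"claw":0.1,"dx":0.6,"dy":1,"dz":-9,"twist":0},{"claw":0.1,"dx":0.6,"dy":1,"dz":-10,"twist":0},{"claw":0.1,"dx":0.6,"dy":1,"dz":-10,"twist":0}]' 50
python3 -c "
from h import *
avg(3)"
```

```text
clock: 25.8
tool_pos: [0.6009, -0.0315, 0.0882]
eef_rot: [0.994, 0.113, -0.0, 0.0]
contact_force: [0.5, -0.3, -1.0]
opening: 0.133
finger_force: 50.0
[ 6.01e+02 -3.15e+01  8.84e+01 -1.00e-01 -3.00e-01 -1.50e+00 -3.03e+01
  2.01e+01 -6.10e+00] sd [ 0.1  0.   0.1  0.4  0.   0.5 17.4 26.6 11.1] 25.95
```

```bash
python3 -m pendant '[{"claw":0.1,"dx":0,"dy":-0.4,"dz":-5,"twist":0},{"claw":0.1,"dx":0,"dy":-0.4,"dz":-11,"twist":0},{"claw":0.1,"dx":0,"dy":-0.4,"dz":-17,"twist":0},{"claw":0.1,"dx":0,"dy":-0.4,"dz":-20,"twist":0},{"claw":0.1,"dx":0,"dy":-0.4,"dz":-21.5,"twist":0},{"claw":0.1,"dx":0,"dy":-0.4,"dz":-22,"twist":0},{"claw":0.1,"dx":0,"dy":-0.4,"dz":-22,"twist":0}]' 50
python3 -c "
from h import *
avg(3)"
```

```text
clock: 26.65
tool_pos: [0.6009, -0.0316, 0.0669]
eef_rot: [0.994, 0.113, -0.0, -0.0]
contact_force: [-1.0, 0.4, 2.7]
opening: 0.139
finger_force: 50.0
[600.9 -31.6  66.9  -1.8   0.9   2.  137.2 410.   -5.5] sd [ 0.   0.   0.   0.6  0.5  0.5 21.5 23.5 38.6] 26.8
```

```bash
python3 -m pendant '[{"claw":0.25,"dx":0,"dy":0,"dz":0.4,"twist":0},{"claw":0.35,"dx":0,"dy":0,"dz":0.4,"twist":0},{"claw":0.4,"dx":0,"dy":0,"dz":0.4,"twist":0},{"claw":0.4,"dx":0,"dy":0,"dz":0.4,"twist":0}]' 20
python3 -c "
from h import *
avg(2)"
python3 -m pendant '[{"claw":0.4,"dx":0,"dy":0,"dz":15,"twist":0},{"claw":0.4,"dx":0,"dy":0,"dz":40,"twist":0},{"claw":0.4,"dx":0,"dy":0,"dz":80,"twist":0},{"claw":0.4,"dx":0,"dy":0,"dz":110,"twist":0},{"claw":0.4,"dx":-50,"dy":0,"dz":135,"twist":0},{"claw":0.4,"dx":-50,"dy":0,"dz":135,"twist":0},{"claw":0.4,"dx":-50,"dy":0,"dz":135,"twist":0}]'
python3 - <<'E'
from h import *
st=r.get_state();im,d=eyes.snapshot("wrist");cv2.imwrite("pics/w9.png",im)
print(st["tool_pos"])
# top of the pin by depth: points above 0.06 near L ring
M=T("wrist",st);K=INFO("wrist")["K"];v,u=np.mgrid[60:240,200:440]
p=cv2.undistortPoints(np.c_[u.ravel(),v.ravel()].astype(float)[:,None],K,INFO("wrist")["D"])[:,0]
z=d[60:240,200:440].ravel()[:,None]
W=(np.c_[p,np.ones(len(p))]*z)@M[:3,:3].T+M[:3,3]
W=W[z[:,0]>0]
for a,b in((.016,.03),(.04,.05),(.055,.0615),(.066,.098),(.1,.115)):
    s=W[(W[:,2]>a)&(W[:,2]<b)&(np.hypot(W[:,0]-.6007,W[:,1]+.031)<.024)]; print(a,b,len(s),np.median(s,0).round(4) if len(s) else "")
s,ds=eyes.snapshot("side");print([(o["confidence"],(np.array(o["position"])*[640,400]).round(0)) for o in nets.place_of("side","pin_p_grip")+nets.place_of("side","pin_q_grip")])
E
```

```text
clock: 27.2
tool_pos: [0.6014, -0.0319, 0.067]
eef_rot: [0.994, 0.113, 0.0, 0.0]
contact_force: [-0.3, 0.1, -0.8]
opening: 0.4
finger_force: 0.0
[ 6.013e+02 -3.190e+01  6.700e+01  0.000e+00  3.000e-01 -1.000e-01
 -4.900e+00 -5.600e+00  4.500e+00] sd [ 0.   0.   0.   0.3  0.2  0.7 13.1  4.9  1.9] 27.3
clock: 28.0
tool_pos: [0.5506, -0.032, 0.2037]
eef_rot: [0.994, 0.113, 0.001, 0.0]
contact_force: [1.1, -0.3, -0.2]
opening: 0.397
finger_force: 0.0
[ 0.55061542 -0.03203045  0.20373767]
0.016 0.03 582 [ 0.6095 -0.0261  0.0219]
0.04 0.05 604 [ 0.6038 -0.0295  0.0457]
0.055 0.0615 209 [ 0.6051 -0.0256  0.0589]
0.066 0.098 42 [ 0.6052 -0.0254  0.0847]
0.1 0.115 264 [ 0.6004 -0.0301  0.1057]
[(0.74, array([353., 143.])), (0.67, array([382., 144.])), (0.58, array([312., 304.])), (0.8, array([350., 320.])), (0.71, array([333., 256.])), (0.51, array([283., 193.]))]
```

```bash
python3 -c "
from plant import r
print(r.finish_job())"
```

```text
the job is handed in; nothing more can be done
None
```

The pin from the round tray went right through the large (24 mm) ring, was stopped by the middle (21 mm) ring under a light press of about 7 N at most, and now stands upright, fully home and released in the large ring; the job was handed in at about 28 s.

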